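# Walk the tube block round to the code reader

## Task

Walk the heavy aluminium tube block round by pushing at its corners until one of its long sides (either will do) stands flush against the front of the grey reader bar, with the middle of the block in front of the bar's dark window. Only push it with the outside of the fingers: never lift it, do not touch the capped tubes in it, and leave the other things on the bench where they are.

Things in the scene. Friction and masses are not known exactly. Their poses are not given: they have to be found in the camera images.
- block: heavy aluminium tube block, loose on the bench: 90 mm along its x, 140 mm along its y (long sides: its +x and -x faces, both alike), 50 mm tall, 24 round holes in its top, 0.7 to 1.0 kg; slides at about 3 to 10 N. It starts 40 to 90 degrees askew to the bar, either way, its centre 13 to 16 cm in front of the face, with free bench round it. Origin: centre of its underside; z up
- tubes: four capped tubes fixed in the top of the tube block, near its middle: caps 16 mm across that reach 66 mm above the bench; they lie within 18 mm (block x) and 39 mm (block y) of its centre. Not to be touched. Its frame is that of the block (origin on the bench under the block's centre)
- reader: grey code reader bar fixed to the bench: the fence. Its upright flat front face, 300 mm long (its y) and 45 mm tall, looks to its -x, towards the robot; the housing runs 130 mm behind it. A dark window 80 mm long is in the middle of the face and of the bar's top. Origin: foot of the middle of the front face; x into the bar, z up. A block flush and centred has its origin at x = -45 mm, y = 0 here
- bottle: standing round green bottle with a white cap, 52 mm across, 110 mm tall, loose; origin: centre of its underside. Leave alone
- stand: white stand 60 x 60 x 35 mm with one upright capped tube, 103 mm tall in all, loose; origin: centre of its underside. Leave alone
- tipbox: closed pipette tip box 87 x 122 mm (x, y), 70 mm tall, loose; origin: centre of its underside. Leave alone
Mind the look-alikes: they are no part of the job. Of the things shaped like the block, the aluminium one is meant.

How it is judged (in metres and radians):
At the end, for the whole second after the job is handed in: The block is flat and still on the bench, a long side against the bar: parallel within 0.04 rad, within 4 mm at its middle, and its middle within 40 mm of the middle of the bar (the dark window). Bottle, stand and tip box within 12 mm of their starts (angle between the x axis of block and the x axis of reader, either way round below 0.04 rad and x of block in the frame of reader between -0.049 and -0.04 m and y of block in the frame of reader between -0.04 and 0.04 m and height (world z) of block below 0.004 m and angle between block's own z axis and vertical below 0.04 rad and linear speed of block below 0.01 m/s and angular speed of block below 0.05 rad/s and distance of each of bottle, stand, tipbox from where it was at the start of the episode below 0.012 m); the robot touches nothing.
It fails at once if the block is lifted or tipped (height (world z) of block above 0.008 m or angle between block's own z axis and vertical above 0.12 rad).
It fails at once if the fingers or the arm touch the capped tubes in the block (contact force between any of the fingers, the arm and tubes above 1 N).
It fails at once if the bottle, the stand or the tip box is moved or tipped (distance of any of bottle, stand, tipbox from where it was at the start of the episode above 0.012 m or angle between any of bottle, stand, tipbox's own z axis and vertical above 0.2 rad).
It also fails if it takes over 67 s, if anything falls off the work surface, if the arm or the gripper's body presses on something with over 40 N, if the wrist force passes 120 N, or if a joint passes its speed limit or range.

## Robot

A 6-joint arm with a two-finger parallel gripper is mounted at the origin on the work surface. World frame = base frame: x ahead of the robot, y to its left, z up, the work surface at z = 0. Lengths are in mm, angles in rad, forces in N, time in s.
With the tool pointing down it reaches from about 325 to 775 mm from the base axis. Payload 9.3 kg.
Tool frame: the origin (TCP) lies on the centre line of the jaws, within the pads' length; the fingertips stand arm.nose_length ahead of it and the grasp point (between the pads) lies 11 mm behind it (arm.nose_length is the distance from the TCP to the fingertips, in mm); z points along the fingers, y is the line along which they close (so a half turn about z gives the same grasp; the last joint's range is limited). The gripper opens to 85 mm and grips with 20 to 120 N. Pads are 22 mm wide; open, the fingers measure 114 mm over their backs; the gripper's body (76 mm by 85 mm) begins 54 mm behind the grasp point. The pads swing forward as they close: fully open they stand 13 mm farther back than shut.
Start: joints at [-1.301, 0.259, 0.021, 1.334, 0, 1.418], TCP at [225.667, -501.569, 239.279] pointing down, gripper open.
Joint ranges: [-3.04, 3.04], [-0.91, 1.82], [-1.04, 1.36], [-1.92, 1.95], [-1.52, 1.45], [-3.14, 3.14]. Speed limits (rad/s): [2.22, 2.22, 2.79, 3.14, 3.14, 3.14].

## Interface

Orientations are given as a unit quaternion [x, y, z, w].
In Python, from workcell import arm, imaging gives the robot as it stands. The module is installed in compiled form; this text tells all that it offers.
- The arm moves only by the tool carry_out, never from a script. Its argument "targets" is a list of rows, each a list of 7 numbers: the opening, from -1 (shut) to 1 (fully open), then the shift along the tool's x, y, z in cm, then the turn, a rotation vector about the tool's x, y, z in rad. In form: [[gripper, dx, dy, dz, wx, wy, wz], ...]. A call has 1 to 10 rows; each row is the pose to reach, as a shift and turn from the pose commanded when the call began, along the tool's axes at that moment; what a row does not reach only later rows make up. A row lasts 1/10 s, in which the tool goes at most 50 mm and 8.59 degrees, less where a joint would pass 70% of its speed; a pose out of reach is approached as far as the arm can. A call with a gripper value outside its range is refused whole. The fingers move at their own pace and stop on an object; "squeeze" is the grip in N (left out, the last holds). Time passes only in rows, so rows that repeat a pose let the fingers close. It gives the time, the measured TCP pose, the force, the opening and the grip force at its end, in the units of the state.
- arm.sense(): the state, without advancing time (a new reading comes with each control period).
- imaging.get_image(name): name is "scene" or "top" or "wrist"; returns (picture, depth): 480x640x3 uint8, red, green, blue; 480x640 float32, mm along the optical axis (not along the pixel's ray), 0 where there is no reading.
- imaging.get_calibration(name): a dict with "fx", "fy", "cx", "cy" (pixels), "R" (3x3) and "t" (3): a world point X has camera coordinates R X + t. Camera axes: x right, y down, z forward; pixel columns grow to the right and rows downward; lengths in mm; the calibration is good to about 2 mm. A picture is of the moment at which its call begins: read the wrist's pose just before it. get_calibration takes no time and is no camera call; for the wrist camera it gives the pose at the moment of the call.
- arm.job_done(): hands the job in; it is judged then, once.
The state is a dict: "clock": time; "qpos": joint angles; "joint_velocities": joint speeds; "joint_efforts": joint torques, N m; "ee_pos": TCP position; "tool_rot": TCP orientation; "ft_force": force on the tool from outside, world axes, zero at the start; "wrist_torque": the same for the moment, N m; "opening": finger opening in mm; "grip_force": force on a finger pad.
Only numpy, scipy, OpenCV 4.12 (cv2) and the standard library are available. Lean on these libraries where they do the work, as an engineer would, in place of code of your own. Each camera call takes 0.05 s, during which the arm holds its last target. There are 200 camera calls.

## Working session

There is one attempt and no reset: what is moved stays moved. The work goes in short steps, Python scripts to look and compute and a tool call to move; the robot and the scene stay as the last step left them, time stands still between calls to the robot, and variables do not carry over. Pictures are saved under pics/ and viewed, at most 10 in all, crops included, and the job is handed in when it is done.

Besides the shell and the picture viewer there is one more tool, called after "Request:" by a JSON object that holds its "name" and its "arguments", one argument or row to a line. carry_out: Moves the arm, as the interface text tells. Its arguments: {"type":"object","properties":{"targets":{"type":"array"},"squeeze":{"type":"number"}},"required":["targets"]}

```bash
mkdir -p pics
python3 - <<'E'
from workcell import arm, imaging
import cv2, numpy as np
for n in ["top","scene"]:
    im,d=imaging.get_image(n); c=imaging.get_calibration(n)
    cv2.imwrite(f"pics/{n}1.png",im[:,:,::-1]); np.savez(f"{n}1.npz",im=im,d=d,**c)
    print(n,c)
s=arm.sense(); print(s, arm.nose_length)
E
```

```text
top {'fx': 479.65477514157527, 'fy': 479.65477514157527, 'cx': 316.44063436860887, 'cy': 239.09966039342885, 'R': array([[ 0.00777459, -0.99996907, -0.00118773],
       [-0.99712289, -0.00766289, -0.07541363],
       [ 0.07540219,  0.00177062, -0.99715163]]), 't': array([  40.29214317,  606.68012365, 1271.17104079])}
scene {'fx': 447.21800898174223, 'fy': 447.21800898174223, 'cx': 308.9652303628522, 'cy': 244.9456234952837, 'R': array([[-0.3651391 ,  0.93080766,  0.01644792],
       [ 0.59337239,  0.24631057, -0.76631607],
       [-0.71734416, -0.27005222, -0.64225318]]), 't': array([ 189.61467683, -335.1008136 , 1667.84072924])}
{'clock': 0.1, 'qpos': array([-1.30061556e+00,  2.59136986e-01,  2.08324895e-02,  1.33366192e+00,
        6.38164445e-05,  1.41818199e+00]), 'joint_velocities': array([-4.14499458e-04, -1.67913860e-03,  1.99666693e-03,  1.21910778e-03,
       -8.77366299e-04,  3.91069137e-05]), 'joint_efforts': array([ 4.52884793e-03, -5.56695914e+01,  3.45068872e+01,  1.17122760e-02,
       -1.35606642e-04, -1.55415444e-05]), 'ee_pos': array([ 225.61528117, -501.34669362,  238.72397479]), 'tool_rot': array([ 9.77738463e-01,  2.09826488e-01, -2.51789393e-06, -5.85908640e-04]), 'ft_force': array([ 0.42716738,  0.67307949, -0.83232218]), 'wrist_torque': array([-0.03535417, -0.03845068, -0.00341872]), 'grip_force': 0.0, 'opening': 85.5890149920353} 8.0
```

View pics/top1.png

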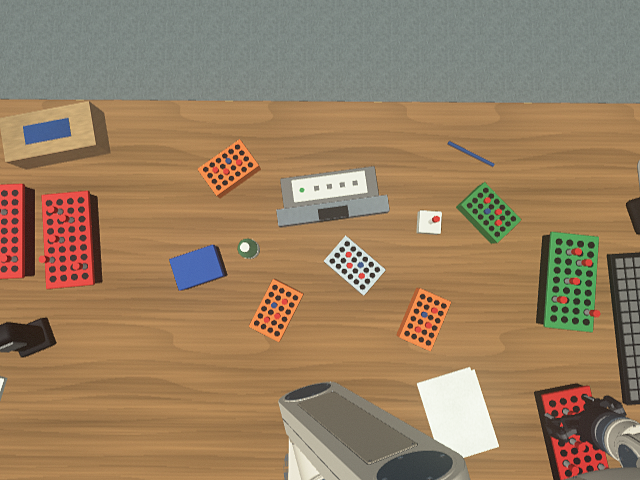

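View pics/scene1.png

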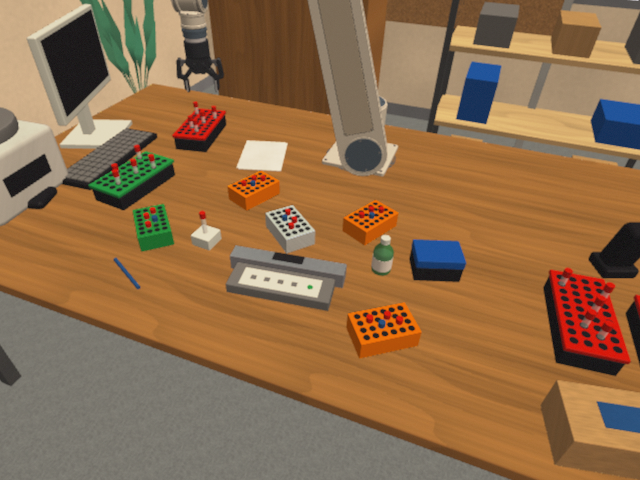

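The top view shows the aluminium block at about (355,265), the reader's front lip from (278,222) to (389,209), the bottle at (248,248), the stand at (430,222), the blue tip box at (197,267) and orange look-alikes at (276,310) and (425,320). I'll measure them by height masks from the depth image.

```bash
cat > h.py <<'E'
import numpy as np, cv2
from workcell import arm, imaging
def cloud(d,c):
    v,u=np.mgrid[:480,:640]
    P=np.stack([(u-c["cx"])/c["fx"]*d,(v-c["cy"])/c["fy"]*d,d],-1)
    return (P-c["t"])@c["R"]
def rect(pts):
    (cx,cy),(a,b),ang=cv2.minAreaRect(pts.astype(np.float32))
    if a>b: a,b,ang=b,a,ang-90     # a short side, at ang
    return np.round([cx,cy,a,b,(ang+90)%180-90],1)
def part(W,d,u0,u1,v0,v1,z0,z1):
    Q=W[v0:v1,u0:u1].reshape(-1,3); ok=(d[v0:v1,u0:u1].ravel()>0)&(Q[:,2]>z0)&(Q[:,2]<z1)
    return Q[ok]
E
python3 - <<'E'
from h import *
f=np.load("top1.npz"); d=f["d"]; W=cloud(d,f); im=f["im"]
for n,a in dict(block=(315,395,228,302,44,57),blockall=(315,395,228,302,20,57),reader=(270,395,160,232,38,52),bottle=(230,265,230,265,80,130),stand=(410,448,200,240,25,45),tip=(165,232,240,295,60,80),or1=(245,305,275,345,42,57),or2=(395,455,284,353,42,57)).items():
    Q=part(W,d,*a); print(n,len(Q),np.median(Q[:,2]).round(1),rect(Q[:,:2]))
def px(u,v,z):
    r=np.array([(u-f["cx"])/f["fx"],(v-f["cy"])/f["fy"],1])@f["R"]; o=-f["t"]@f["R"]
    return (o+r*(z-o[2])/r[2]).round(1)
cv2.imwrite("pics/crop1.png",cv2.resize(im[155:305,230:430][:,:,::-1],None,fx=4,fy=4,interpolation=cv2.INTER_CUBIC))
E
```

```text
block 1686 50.0 [535.9 -55.5  89.9 140.5 -40.5]
blockall 1708 50.0 [535.8 -55.4  90.1 140.4 -40.4]
reader 1886 44.8 [704.5   5.6  91.6 299.8   8.1]
bottle 152 102.4 [577.7 224.9  35.9  37.   57.1]
stand 450 34.7 [ 653.8 -258.9   59.7   62.2   -3.8]
tip 1591 69.3 [526.6 357.4  87.3 123.3  19. ]
or1 1724 49.8 [416.8 150.4  90.3 140.1  63.9]
or2 1739 50.1 [ 396.2 -239.6   91.1  139.8   66.9]
```

View pics/crop1.png

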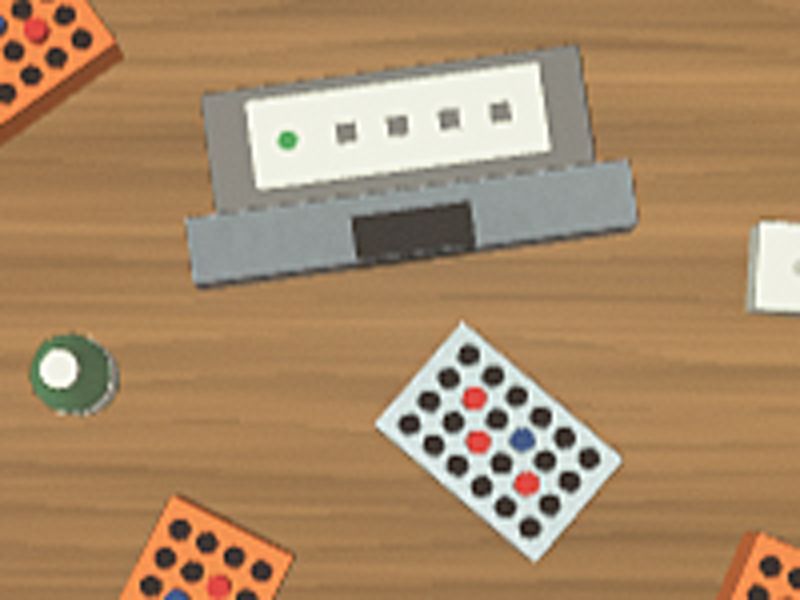

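```bash
cat > sim.py <<'E'
import numpy as np
RD=np.radians(8.1); F=np.array([659.2,-.9])
def rot(a): c,s=np.cos(a),np.sin(a); return np.array([[c,-s],[s,c]])
def rd(p): return rot(-RD)@(np.asarray(p)-F)
def push(p,th,P,phi,L,face,mu=.3,c=48.,until=None):
    """quasi-static point push; face: (normal axis 0/1, sign) in block frame"""
    p=np.array(p,float); P=np.array(P,float); v=np.array([np.cos(phi),np.sin(phi)])
    for k in range(int(L*2)):
        R=rot(th); n=-face[1]*R[:,face[0]]; t=np.array([-n[1],n[0]]); r=P-p
        half=(45,70)[face[0]]; gap=-(R.T@r)[face[0]]*face[1]+half   # >0: inside
        P=P+v*.5
        if -gap+0<0 or True:
            pen=half-((R.T@(P-p))[face[0]]*face[1])
            if pen<=0: continue
            def tw(f): return np.array([f[0],f[1],(r[0]*f[1]-r[1]*f[0])/c**2])
            def vel(f): w=tw(f); return w[:2]+w[2]*np.array([-r[1],r[0]])
            A=np.stack([vel(n),vel(t)],1); d=v*.5
            f=np.linalg.solve(A,d)
            if f[0]<=0: continue
            if abs(f[1])>mu*f[0]:
                e=n+np.sign(f[1])*mu*t; g=(d@n)/(vel(e)@n); w=tw(e)*g
            else: w=tw(n*f[0]+t*f[1])
            p=p+w[:2]; th=th+w[2]
        if until is not None and th>=until: break
    return p,th,P,k/2
E
python3 - <<'E'
from sim import *
for c in (40,50):
  for phi in (10,25,40,50,70):
    p,th,P,L=push([535.9,-55.5],np.radians(-40.5),[515.6,-130.1],np.radians(phi),160,(1,-1),c=c,until=np.radians(6))
    print(c,phi,rd(p).round(),np.degrees(th).round(1),"P",P.round(),"len",L, "P in block",(rot(-th)@(P-p)).round())
E
```

```text
40 10 [-118.  -26.] -13.6 P [ 673. -102.] len 159.5 P in block [137. -28.]
40 25 [-111.   -9.] 1.5 P [661. -62.] len 159.5 P in block [109. -40.]
40 40 [-107.   16.] 6.0 P [592. -66.] len 99.0 P in block [ 34. -70.]
40 50 [-104.   40.] 6.2 P [589. -42.] len 114.0 P in block [ 31. -70.]
40 70 [-72. 106.] -20.0 P [570.  20.] len 159.5 P in block [ 23. -70.]
50 10 [-113.  -23.] -13.9 P [ 673. -102.] len 159.5 P in block [134. -32.]
50 25 [-103.   -3.] 1.0 P [661. -62.] len 159.5 P in block [102. -45.]
50 40 [-97.  23.] 6.2 P [603. -57.] len 113.0 P in block [ 36. -70.]
50 50 [-94.  50.] 6.1 P [599. -31.] len 129.5 P in block [ 33. -70.]
50 70 [-66. 105.] -25.1 P [570.  20.] len 159.5 P in block [ 24. -70.]
```

```bash
cat >> h.py <<'E'
def go(x,y,z,psi=8.1):
    from scipy.spatial.transform import Rotation as Ro
    s=arm.sense(); R=Ro.from_quat(s["tool_rot"]).as_matrix()
    T=np.array([[np.cos(np.radians(psi)),np.sin(np.radians(psi)),0],[np.sin(np.radians(psi)),-np.cos(np.radians(psi)),0],[0,0,-1]]).T
    print((R.T@(np.array([x,y,z])-s["ee_pos"])/10).round(2),Ro.from_matrix(R.T@T).as_rotvec().round(3))
E
python3 -c "
from h import *
go(498.8,-152.2,200);go(498.8,-152.2,23)"
```

```text
[ 39.24 -20.63   3.91] [-0.001 -0.     0.281]
[ 39.23 -20.61  21.61] [-0.001 -0.     0.281]
```

Request:
{"name": "carry_out", "arguments": {
  "targets": [
    [-1,4.4,-2.3,0.5,0,0,0.04],
    [-1,8.8,-4.6,1,0,0,0.1],
    [-1,13.2,-6.9,1.5,0,0,0.16],
    [-1,17.6,-9.2,2,0,0,0.22],
    [-1,22,-11.5,2.5,0,0,0.28],
    [-1,26.4,-13.8,3,0,0,0.281],
    [-1,30.8,-16.1,3.5,0,0,0.281],
    [-1,35.2,-18.4,4,0,0,0.281],
    [-1,39.2,-20.6,4,0,0,0.281],
    [-1,39.2,-20.6,4,0,0,0.281]
  ]
}}

```text
clock: 1.1
ee_pos: [500.7, -148.7, 198.7]
tool_rot: [0.997, 0.074, -0.0, -0.001]
ft_force: [-0.1, -0.9, 0.0]
opening: 0.3
grip_force: 0.0
```

```bash
python3 -c "
from h import *
print(arm.sense()['ee_pos'],arm.sense()['opening'])
go(498.8,-152.2,23)
# push direction in tool axes
a=np.radians(38-8.1);print(np.cos(a),-np.sin(a))"
```

```text
[ 500.71161925 -148.67913391  198.65731683] 0.2675214339977053
[-0.24  0.34 17.57] [-0.001  0.     0.006]
0.8668967489356028 -0.49848773975383026
```

Request:
{"name": "carry_out", "arguments": {
  "targets": [
    [-1,-0.2,0.4,4.5,0,0,0],
    [-1,-0.2,0.4,9,0,0,0],
    [-1,-0.2,0.4,13,0,0,0],
    [-1,-0.2,0.4,16,0,0,0],
    [-1,-0.2,0.4,17.4,0,0,0],
    [-1,-0.2,0.4,17.4,0,0,0]
  ]
}}

```text
clock: 1.7
ee_pos: [495.5, -156.9, 23.1]
tool_rot: [0.998, 0.071, -0.002, -0.001]
ft_force: [-0.2, 0.5, 0.5]
opening: -0.1
grip_force: 0.0
```

Request:
{"name": "carry_out", "arguments": {
  "targets": [
    [-1,0.6,-0.35,0,0,0,0],
    [-1,1.1,-0.65,0,0,0,0],
    [-1,1.6,-0.95,0,0,0,0],
    [-1,2.1,-1.25,0,0,0,0],
    [-1,2.6,-1.5,0,0,0,0],
    [-1,3.1,-1.8,0,0,0,0],
    [-1,3.6,-2.1,0,0,0,0],
    [-1,4.1,-2.4,0,0,0,0],
    [-1,4.6,-2.65,0,0,0,0],
    [-1,5.1,-2.95,0,0,0,0]
  ]
}}

```text
clock: 2.7
ee_pos: [544.3, -121.5, 26.3]
tool_rot: [0.998, 0.071, 0.0, 0.001]
ft_force: [-2.1, -6.6, 3.5]
opening: -0.2
grip_force: 3.3
```

```bash
cat > look.py <<'E'
from h import *; from sim import rd
import sys
im,d=imaging.get_image("top"); c=imaging.get_calibration("top"); W=cloud(d,c)
b=im.astype(int); white=(b.min(-1)>90)&(b[...,2]>=b[...,0]-5)   # bluish white, not wood
Q=W.reshape(-1,3); ok=(d.ravel()>0)&(Q[:,2]>46)&(Q[:,2]<54)&(Q[:,0]>440)&(Q[:,0]<665)&(abs(Q[:,1])<150)
x=rd([0,0]); X=(Q[:,:2]-[659.2,-.9])@np.array([[np.cos(np.radians(8.1)),-np.sin(np.radians(8.1))],[np.sin(np.radians(8.1)),np.cos(np.radians(8.1))]])
ok&=(X[:,0]<2)
m=np.zeros(480*640,np.uint8); m[ok]=255; m=m.reshape(480,640)
n,l,st,_=cv2.connectedComponentsWithStats(m); k=1+st[1:,4].argmax()
r=rect(Q[(l==k).ravel()][:,:2]); print("block",r,"reader frame",rd(r[:2]).round(1),"angle off",r[4]-8.1)
if len(sys.argv)>1: cv2.imwrite(sys.argv[1],cv2.resize(im[150:330,220:460][:,:,::-1],None,fx=3,fy=3))
s=arm.sense(); print(s["clock"],s["ee_pos"].round(1),s["ft_force"].round(1))
E
python3 look.py pics/p2.png
```

```text
block [547.6 -29.9  89.8 139.4 -26.1] reader frame [-114.6  -13. ] angle off -34.2
2.75 [ 545.  -121.    26.3] [-1.9 -4.4  2.8]
```

Request:
{"name": "carry_out", "arguments": {
  "targets": [
    [-1,0.6,-0.25,0.2,0,0,0],
    [-1,1.1,-0.45,0.2,0,0,0],
    [-1,1.7,-0.7,0.2,0,0,0],
    [-1,2.2,-0.9,0.2,0,0,0],
    [-1,2.7,-1.1,0.2,0,0,0],
    [-1,2.7,-1.1,0.2,0,0,0],
    [-1,2.3,0.6,0.2,0,0,0],
    [-1,1.5,3,0.2,0,0,0]
  ]
}}

```text
clock: 3.55
ee_pos: [562.6, -148.2, 23.3]
tool_rot: [0.997, 0.072, 0.0, -0.0]
ft_force: [0.3, -0.2, -0.3]
opening: -0.0
grip_force: 0.0
```

```bash
python3 look.py pics/p3.png
```

```text
block [553.9 -16.5  89.9 139.5 -11.5] reader frame [-106.4   -0.6] angle off -19.6
3.6 [ 562.1 -152.2   23.2] [ 1.  -2.1  0.5]
```

View pics/p3.png

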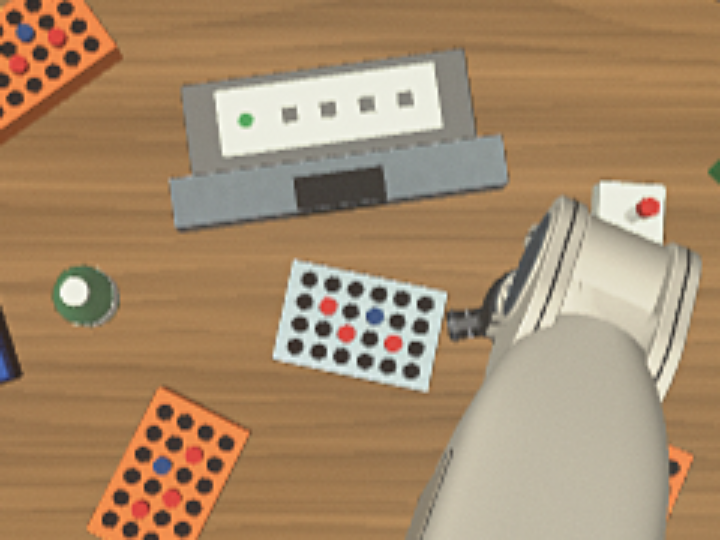

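```bash
python3 -c "
from h import *
go(465.7,-25.4,120);go(465.7,-25.4,10)"
```

```text
[ -7.76 -13.9   -9.69] [0.001 0.    0.   ]
[ -7.76 -13.91   1.31] [0.001 0.    0.   ]
```

Request:
{"name": "carry_out", "arguments": {
  "targets": [
    [-1,0,0.5,-4.5,0,0,0],
    [-1,0,0.5,-9,0,0,0],
    [-1,-1,0,-12,0,0,0],
    [0.8,-3,-4,-12,0,0,0],
    [0.8,-5.5,-8,-12,0,0,0],
    [0.8,-7.8,-12,-12,0,0,0],
    [0.8,-7.8,-13.9,-11,0,0,0],
    [0.8,-7.8,-13.9,-7,0,0,0],
    [0.8,-7.8,-13.9,-4,0,0,0],
    [0.8,-7.8,-13.9,-4,0,0,0]
  ]
}}

```text
clock: 4.6
ee_pos: [463.3, -21.5, 60.5]
tool_rot: [0.997, 0.071, -0.003, -0.001]
ft_force: [-0.5, 0.4, 0.2]
opening: 76.7
grip_force: 0.0
```

```bash
python3 look.py pics/p4.png; python3 -c "
from h import *
print(arm.sense()['opening']);go(465.7,-25.4,10)"
```

```text
block [553.9 -16.6  89.8 139.9 -11.4] reader frame [-106.5   -0.7] angle off -19.5
4.65 [464.6 -21.8  62.4] [-0.3 -0.   0.9]
77.13183157280824
[0.08 0.38 5.24] [-0.002  0.003  0.   ]
```

Request:
{"name": "carry_out", "arguments": {
  "targets": [
    [0.8,0,0.2,3,0,0,0],
    [0.8,0,0.3,5.1,0,0,0],
    [0.8,0,0.3,5.1,0,0,0],
    [0.8,0.8,0.3,5.1,0,0,0],
    [0.8,1.4,0.3,5.1,0,0,0],
    [0.8,2,0.3,5.1,0,0,0],
    [0.8,2.6,0.3,5.1,0,0,0],
    [0.8,3.2,0.3,5.1,0,0,0],
    [0.8,3.8,0.3,5.1,0,0,0],
    [0.8,4.4,0.3,5.1,0,0,0]
  ]
}}

```text
clock: 5.65
ee_pos: [509.9, -18.8, 13.0]
tool_rot: [0.998, 0.071, -0.0, 0.001]
ft_force: [-4.4, -2.8, 2.5]
opening: 76.9
grip_force: 2.3
```

```bash
python3 look.py pics/p5.png
```

```text
block [572.5  -7.4  89.3 139.8  -2.3] reader frame [-86.8   5.8] angle off -10.399999999999999
5.7 [511.  -18.7  13. ] [-0.9 -1.6 -0.6]
```

Request:
{"name": "carry_out", "arguments": {
  "targets": [
    [0.8,0.6,0,0.2,0,0,0],
    [0.8,1.1,0,0.2,0,0,0],
    [0.8,1.6,0,0.2,0,0,0],
    [0.8,2.1,0,0.2,0,0,0],
    [0.8,2.6,0,0.2,0,0,0],
    [0.8,3,0,0.2,0,0,0],
    [0.8,3,0,0.2,0,0,0]
  ]
}}

```text
clock: 6.4
ee_pos: [539.8, -14.1, 10.6]
tool_rot: [0.997, 0.071, -0.0, -0.0]
ft_force: [-2.9, -1.3, 2.6]
opening: 76.6
grip_force: 1.5
```

```bash
python3 look.py pics/p6.png; python3 -c "
from h import *
from sim import rd
print(rd(arm.sense()['ee_pos'][:2]))"
```

```text
block [592.2   3.7  89.2 139.8   8.4] reader frame [-65.7  14. ] angle off 0.3000000000000007
6.45 [539.8 -14.1  10.6] [-1.6 -1.5  1.4]
[-120.02136858    3.79465552]
```

View pics/p6.png

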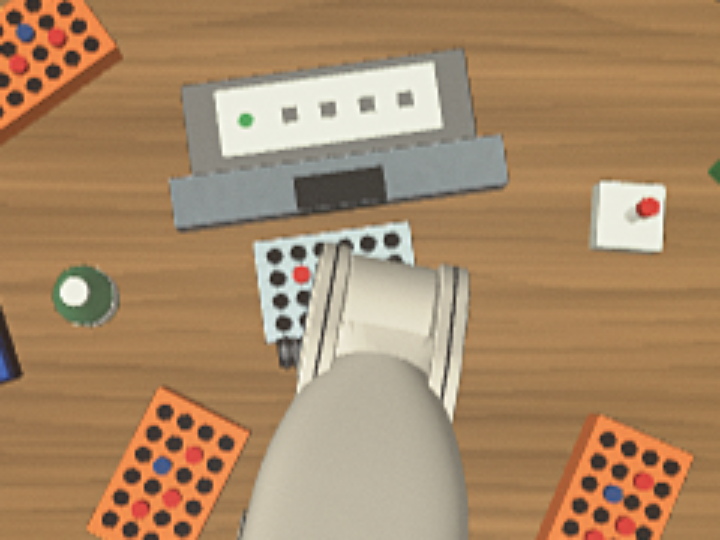

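The block is now parallel to the bar, with a gap of about 20 mm, and 14 mm left of the window's middle. I'll push straight on until it makes contact.

Request:
{"name": "carry_out", "arguments": {
  "targets": [
    [0.8,0.5,0,0,0,0,0],
    [0.8,1,0,0,0,0,0],
    [0.8,1.4,0,0,0,0,0],
    [0.8,1.7,0,0,0,0,0],
    [0.8,1.9,0,0,0,0,0],
    [0.8,1.9,0,0,0,0,0]
  ]
}}

```text
clock: 7.05
ee_pos: [557.8, -11.2, 10.5]
tool_rot: [0.997, 0.071, -0.0, -0.0]
ft_force: [-5.6, -0.8, 4.5]
opening: 76.8
grip_force: 3.0
```

Request:
{"name": "carry_out", "arguments": {
  "targets": [
    [0.8,0.1,0,0,0,0,0],
    [0.8,0.2,0,0,0,0,0],
    [0.8,0.2,0,0,0,0,0]
  ]
}}

```text
clock: 7.35
ee_pos: [559.5, -10.9, 10.5]
tool_rot: [0.997, 0.071, -0.001, -0.0]
ft_force: [-7.9, 0.1, 4.6]
opening: 76.7
grip_force: 3.7
```

Request:
{"name": "carry_out", "arguments": {
  "targets": [
    [0.8,0.1,0,0,0,0,0],
    [0.8,0.2,0,0,0,0,0],
    [0.8,0.2,0,0,0,0,0]
  ]
}}

```text
clock: 7.65
ee_pos: [561.5, -10.7, 10.5]
tool_rot: [0.997, 0.071, -0.001, -0.0]
ft_force: [-7.9, 0.0, 4.3]
opening: 77.4
grip_force: 3.8
```

```bash
python3 look.py
```

```text
block [608.2  46.2  59.9  90.6 -81.9] reader frame [-43.9  53.8] angle off -90.0
7.7 [561.4 -10.7  10.5] [-7.7 -1.3  4.9]
```

Request:
{"name": "carry_out", "arguments": {
  "targets": [
    [0.8,0.1,0,0,0,0,0],
    [0.8,0.2,0,0,0,0,0],
    [0.8,0.2,0,0,0,0,0]
  ]
}}

```text
clock: 8.0
ee_pos: [561.4, -10.6, 10.4]
tool_rot: [0.997, 0.071, -0.003, 0.0]
ft_force: [-17.0, -3.0, 12.7]
opening: 76.8
grip_force: 8.7
```

Request:
{"name": "carry_out", "arguments": {
  "targets": [
    [0.8,0.1,0,0,0,0,0],
    [0.8,0.2,0,0,0,0,0],
    [0.8,0.2,0,0,0,0,0]
  ]
}}

```text
clock: 8.3
ee_pos: [561.3, -10.6, 10.4]
tool_rot: [0.997, 0.071, -0.004, 0.0]
ft_force: [-26.2, -6.5, 19.7]
opening: 77.0
grip_force: 13.7
```

The force has risen, so the block is seated. I'll back off straight, lift clear and check.

Request:
{"name": "carry_out", "arguments": {
  "targets": [
    [0.8,-0.5,0,0,0,0,0],
    [0.8,-2,0,0,0,0,0],
    [0.8,-5,0,0,0,0,0],
    [0.8,-8,0,-1,0,0,0],
    [0.8,-11,0,-5,0,0,0],
    [0.8,-13,0,-9,0,0,0],
    [0.8,-15,4,-13,0,0,0],
    [0.8,-15,8,-14,0,0,0],
    [0.8,-15,12,-14,0,0,0],
    [0.8,-15,12,-14,0,0,0]
  ]
}}

```text
clock: 9.3
ee_pos: [436.6, -154.7, 151.5]
tool_rot: [0.998, 0.069, 0.002, 0.001]
ft_force: [-0.4, -0.1, 0.4]
opening: 77.0
grip_force: 0.0
```

```bash
python3 look.py pics/p7.png
python3 - <<'E'
from h import *
im,d=imaging.get_image("top"); c=imaging.get_calibration("top"); W=cloud(d,c)
for n,a in dict(reader=(270,395,160,232,38,46.5),bottle=(230,265,230,265,80,130),stand=(410,448,200,240,25,45),tip=(165,232,240,295,60,80)).items():
    Q=part(W,d,*a); print(n,rect(Q[:,:2]))
E
```

```text
block [613.8   6.7  91.1 139.7   7.9] reader frame [-43.9  13.9] angle off -0.1999999999999993
9.35 [ 435.6 -152.5  150.8] [0.1 0.8 0. ]
reader [689.9   4.5 136.4 299.8  11.3]
bottle [578.1 224.7  35.2  35.9  35.7]
stand [ 654.1 -259.1   60.    61.9   -2.4]
tip [526.8 357.1  87.3 122.9  19.4]
```

View pics/p7.png

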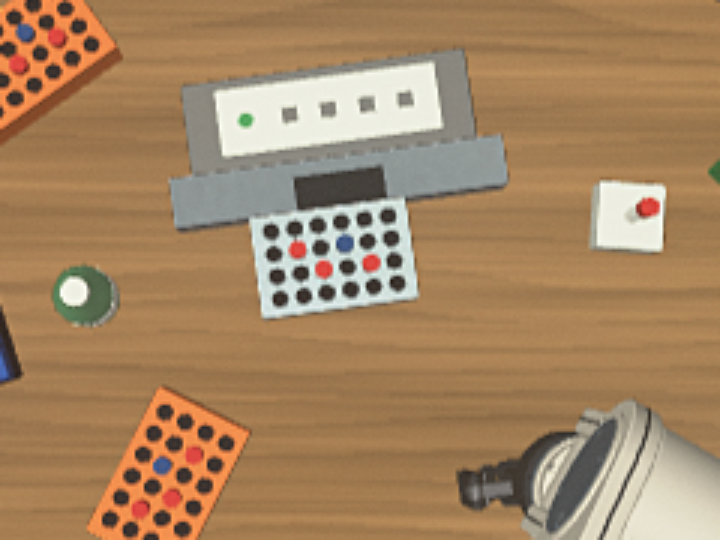

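The picture shows the block's long side against the bar from about (250,217) to (405,197), below the dark window. The bystanders haven't moved and the arm is clear.

```bash
python3 -c "
from workcell import arm
print(arm.job_done())"
```

```text
the job is handed in; nothing more can be done
None
```

The job is handed in: by my last camera check, the block's long side is flush against the bar (about 0.2° off parallel), its middle is about 14 mm left of the window's middle, the bottle, stand and tip box have not moved, and the arm is clear.

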